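# Rolling pin out of the half-open drawer

### The job

The low drawer unit's drawer comes out only part way, so the rolling pin in it is longer than the opening. Take the pin out through the opening, front end first and tilted so that its back end slides out from under the unit's top, without banging anything hard against the unit or disturbing the other things; then hold it level, centred about 15 cm above the pastry board, and finish while still holding it there, still and touching nothing but the gripper.

Things in the scene. Friction and masses are not known exactly. Their poses are not given: they have to be found in the camera images.
- unit: Low fixed cream gloss drawer unit; its pale grey drawer is stuck part way out. Origin on the table under the centre of the exposed opening; x axis horizontal, from drawer front to the unit's back. In mm: drawer floor z 8, inner length x -100 to 240; drawer side walls y 111 to 116 each side, top z 82; front panel x -112 to -100, top z 102, bar handle to x -155
- mouth (a point): Centre of the drawer's upward opening, at the height of the unit's upper face (z 120 mm). The opening is 200 mm long (unit x -100 to 100) and 222 mm wide (unit y -111 to 111)
- top_edge (a point): Middle of the lower front edge of the unit's top panel, under which the pin's back end lies: unit x 100, y 0, z 110 mm. The panel runs from here to x 360, y -125 to 125, underside z 110, upper face z 120; closed side walls below it
- cradle (a point): Bottom of the notch of the front one of two black cradles that carry the pin: unit x -10, y 0, z 25 mm; the other is at x 150. Each is 8 mm thick in x and 56 mm wide in y, with horns up to z 33 mm at y 18 to 28 mm each side
- pin: Loose rolling pin, 300 mm long, 0.16 to 0.28 kg: beech barrel 30 mm in diameter, 220 long, and a blue handle 18 in diameter, 40 long at each end. Origin at its middle, on its axis; x axis along it to its back end. Starts level along the unit's x axis at unit y 0, axis 40 mm above the table, middle at unit x 60 to 83, back end under the unit's top
- pin_front (a point): Tip of the pin's front handle, on its axis (150 mm from the middle, the end that starts in the open, near the drawer front)
- pin_back (a point): Tip of the pin's back handle, on its axis (150 mm from the middle, the end that starts under the unit's top)
- board: Fixed brown wooden pastry board, 240 x 300 x 18 mm, lying flat on the worktop to the right of the drawer unit. Origin at the centre of its underside, on the table; its long side along its y axis
- salt: Bystander: white ceramic salt jar, 60 mm in diameter, 75 mm high, standing on the unit's top panel. Origin at the centre of its underside
- cutter: Bystander: red plastic pastry cutter ring, 52 mm in diameter, 22 mm high, lying in a front corner of the open drawer, to the side of the pin. Origin at the centre of its underside
- bowl: Bystander: blue bowl, 100 mm in diameter, 50 mm high, beyond the board. Origin at the centre of its underside
- mug: Bystander: white mug, 80 mm in diameter, 90 mm high, beyond the drawer front and board. Origin at the centre of its underside
- pepper: Bystander: dark wooden pepper mill, 48 mm in diameter, 110 mm high, standing on the unit's top panel. Origin at the centre of its underside

How it is judged (in metres and radians):
On the way, in this order (a step that is already met when the one before it is completed fails the run):
1. the pin is tilted through the opening: its front end is above the unit's upper face while its back end is still under the top panel (height (world z) of pin_front above 0.12 m and height (world z) of pin_back below 0.11 m and x of pin_back in the frame of unit above 0.1 m), for 0.05 s.
2. the whole pin is out, both ends above the unit, held by the fingers (height (world z) of each of pin_front, pin_back above 0.135 m and contact force between pin and the fingers above 1 N), for 0.1 s.
At the end, for the whole second after the job is handed in: The pin is held by the fingers, its middle within 60 mm (horizontally) of the board's centre and 80 to 230 mm above the board's upper face, level within 0.2 rad, still, and touching neither the board nor the unit (horizontal distance between pin and board below 0.06 m and height (world z) of pin between 0.098 and 0.248 m and angle between pin's own x axis and vertical between 1.3708 and 1.7708 rad and contact force between pin and the fingers above 1 N and contact force between pin and board below 0.05 N and contact force between pin and unit below 0.05 N and linear speed of pin below 0.04 m/s and angular speed of pin below 0.3 rad/s); the arm keeps its last pose, push and grip.
It fails at once if the pin is pressed or knocked against the unit with more than 50 N (contact force between pin and unit above 50 N).
It fails at once if the arm or gripper knocks the unit with more than 50 N (contact force between the arm and unit above 50 N).
It fails at once if a bystander is moved by more than 40 mm (distance of any of salt, cutter, bowl, mug, pepper from where it was at the start of the episode above 0.04 m).
It also fails if it takes over 42 s, if anything falls off the work surface, if the arm or the gripper's body presses on something with over 40 N, if the wrist force passes 120 N, or if a joint passes its speed limit or range.

### The arm

A 6-joint arm with a two-finger parallel gripper is mounted at the origin on the work surface. World frame = base frame: x ahead of the robot, y to its left, z up, the work surface at z = 0. Lengths are in m, angles in degrees, forces in N, time in s.
With the tool pointing down it reaches from about 0.35 to 0.85 m from the base axis. Payload 8.1 kg.
Tool frame: the origin (TCP) lies at the very end of the fingers, on their centre line; the grasp point (between the pads) lies 19 mm behind it; z points along the fingers, y is the line along which they close (so a half turn about z gives the same grasp; the last joint's range is limited). The gripper opens to 93 mm and grips with 3 to 60 N. Pads are 15 mm wide; open, the fingers measure 128 mm over their backs; the gripper's body (75 mm by 188 mm) begins 65 mm behind the grasp point.
Start: joints at [69.248, 7.471, 85.268, -0, 87.261, -4.893], TCP at [0.164, 0.577, 0.219] pointing down, gripper open.
Joint ranges: [-169.43, 169.43], [-51.17, 129.36], [1.28, 143.12], [-76.62, 256.62], [0, 156.53], [-152.29, 152.29]. Speed limits (degrees/s): [136.94, 136.94, 159.86, 180, 180, 180].

### API

Orientations are given as [roll, pitch, yaw] about the fixed x, y, z axes, in that order (R = Rz(yaw) Ry(pitch) Rx(roll)).
In Python, from cell import arm gives the robot as it stands.
- The arm moves only by the shell command python3 -m jog 'ROWS' [OPENING] [FORCE]. ROWS is JSON, a list of rows, each a list of 6 numbers: the shift along the tool's x, y, z in m, then the turn, a rotation vector about the tool's x, y, z in degrees. A call has 1 to 12 rows; each row is the pose to reach, as a shift and turn from the pose commanded when the call began, along the tool's axes at that moment; what a row does not reach only later rows make up. A row lasts 1/8 s, in which the tool goes at most 62.5 mm and 10.7 degrees, less where a joint would pass 70% of its speed; a pose out of reach is approached as far as the arm can. A call with a gripper value outside its range is refused whole. OPENING is the opening, from 0 (shut) to 1 (fully open), set as the call begins (- or left out, the last holds). The fingers move at their own pace and stop on an object; FORCE is the grip in N (left out, the last holds). Time passes only in rows, so rows that repeat a pose let the fingers close. It gives the time, the measured TCP pose, the force, the opening and the grip force at its end, in the units of the state.
- arm.sense(): the state, without advancing time (a new reading comes with each control period).
- arm.camera(name): name is "side" or "top" or "wrist"; returns (picture, depth): 420x560x3 uint8, red, green, blue; 420x560 float32, m along the optical axis (not along the pixel's ray), 0 where there is no reading.
- arm.calibration(name): a dict with "camera_matrix" (3x3 intrinsics, pixels), "view" (4x4, takes a point from world to camera coordinates); the wrist camera has in their place "tool_from_camera" (4x4, takes a point from camera to tool coordinates, whose origin is the TCP and whose axes are the flange's). Camera axes: x right, y up, looking along -z (the intrinsics and any distortion apply to the point x, -y, -z); pixel columns grow to the right and rows downward; lengths in m; the calibration is good to about 2 mm. A picture is of the moment at which its call begins: read the wrist's pose just before it. calibration takes no time and is no camera call.
- arm.close_job(): hands the job in; it is judged then, once.
Trained networks look in the newest picture that a camera, given by its name, has taken for a name from the list of things; names that differ only in an ending like _2 or _b are one class to them, and where a whole thing is asked for, a point or a joint stands for the part that bears it (a point fixed in the world has none). Each returns a list of dicts, best first, with "score" (0 to 1); they miss things now and then, are a little off and sometimes report something else, mostly with a low value. They report only what shows in the picture. A call takes as long as a camera call.
- arm.look_for(camera, thing): "rect" ([centre column, centre row, width, height] in pixels, round what is visible of it).
- arm.regions_of(camera, thing): "region" (420x560 bool, what is visible of it) and "rect" ([centre column, centre row, width, height] in pixels, round what is visible of it).
- arm.spot_point(camera, thing): "pixel" ([column, row] in pixels: a listed point, or the origin of a listed thing).
The state is a dict: "time_s": time; "q": joint angles; "qvel": joint speeds; "tau": joint torques, N m; "position": TCP position; "ee_rot": TCP orientation; "wrist_force": force on the tool from outside, world axes, zero at the start; "ft_torque": the same for the moment, N m; "finger_gap": finger opening in m; "gripper_force": force on a finger pad.
Only numpy, scipy, OpenCV 4.12 (cv2) and the standard library are available. Lean on these libraries where they do the work, as an engineer would, in place of code of your own. Each camera call takes 0.05 s, during which the arm holds its last target. There are 200 camera calls.

## Working session

There is one attempt and no reset: what is moved stays moved. The work goes in short steps, Python scripts to look and compute and a shell command to move; the robot and the scene stay as the last step left them, time stands still between calls to the robot, and variables do not carry over. Pictures are saved under pics/ and viewed, at most 10 in all, crops included, and the job is handed in when it is done.

```bash
mkdir -p pics; ls
cat > h.py <<'E'
import numpy as np, cv2
from cell import arm
from scipy.spatial.transform import Rotation as R
def world(cam,px,depth,T=None):
    c=arm.calibration(cam); K=np.array(c["camera_matrix"]); 
    x=(px[0]-K[0,2])/K[0,0]*depth; y=(px[1]-K[1,2])/K[1,1]*depth
    p=np.array([x,-y,-depth,1])
    M=np.linalg.inv(np.array(c["view"])) if "view" in c else T@np.array(c["tool_from_camera"])
    return (M@p)[:3]
def tool():
    s=arm.sense(); T=np.eye(4); T[:3,3]=s["position"]; T[:3,:3]=R.from_euler('xyz',s["ee_rot"],degrees=True).as_matrix(); return T
def save(n,p): cv2.imwrite("pics/"+n,p[:,:,::-1])
E
python3 - <<'E'
from h import *
print(arm.sense())
print(arm.calibration("top").keys(), arm.calibration("wrist"))
ims=[]
for c in("side","top"):
    p,d=arm.camera(c); ims.append(p)
    for t in ["unit","mouth","top_edge","cradle","pin","pin_front","pin_back","board","salt","cutter","bowl","mug","pepper"]:
        r=arm.spot_point(c,t)
        for o in r[:1]:
            u=o["pixel"]; dd=d[int(round(min(u[1],419))),int(round(min(u[0],559)))]
            print(c,t,round(o["score"],2),np.round(u,1),np.round(world(c,u,dd),3) if dd>0 else None)
    np.save(c+"d.npy",d)
    save(c+"0.png",p)
E
```

```text
pics
{'time_s': 0.0, 'q': array([ 6.92457295e+01,  7.51357114e+00,  8.53293871e+01, -8.10483012e-04,
        8.72617300e+01, -4.89380554e+00]), 'qvel': array([ 0.05110902, -0.06695369, -0.02137559, -0.03490663, -0.07673274,
       -0.08164422]), 'tau': array([ 3.01371847e-04, -5.59804308e+01, -4.91767430e+01,  7.67102279e-02,
        3.50029359e-02, -1.51207119e-04]), 'position': array([0.16376506, 0.57662374, 0.21760244]), 'ee_rot': array([-1.79895624e+02, -8.12432861e-03,  1.64139567e+02]), 'wrist_force': array([-0.36621492, -0.01512781, -0.02324054]), 'ft_torque': array([0.02834963, 0.02866601, 0.03428674]), 'gripper_force': 0.0, 'finger_gap': 0.09337567410648093}
dict_keys(['camera_matrix', 'view']) {'camera_matrix': array([[322.45905911,   0.        , 282.25377412],
       [  0.        , 322.45905911, 212.1464527 ],
       [  0.        ,   0.        ,   1.        ]]), 'tool_from_camera': array([[-8.54588839e-04,  9.55975838e-01,  2.93444147e-01,
         8.24416190e-02],
       [ 9.99999544e-01,  6.91778543e-04,  6.58608732e-04,
         1.55877148e-04],
       [ 4.26615670e-04,
[... 728 characters left out ...]
 0.78 [281.8 298.5] [0.512 0.334 0.142]
top unit 0.71 [270.5 219.2] [0.567 0.062 0.054]
top mouth 0.76 [269.5 211.5] [0.591 0.065 0.041]
top top_edge 0.63 [233.6 208.6] [0.596 0.17  0.047]
top cradle 0.57 [271.4 216.9] [0.574 0.059 0.059]
top pin 0.94 [249.2 211.4] [0.589 0.124 0.048]
top pin_front 0.86 [297.5 218.2] [ 0.573 -0.017  0.047]
top pin_back 0.63 [298.3 194.2] [ 0.65  -0.019  0.007]
top board 0.96 [414.8 266.3] [ 0.445 -0.363  0.018]
top salt 0.78 [168.8 191.1] [0.619 0.329 0.199]
top cutter 0.68 [295.  192.6] [ 0.655 -0.009  0.003]
top bowl 0.77 [374.4 164.7] [ 0.747 -0.246  0.005]
top mug 0.59 [328.2 160.4] [ 0.756 -0.106  0.005]
top pepper 0.79 [178.9 228.8] [0.518 0.293 0.225]
```

View pics/top0.png

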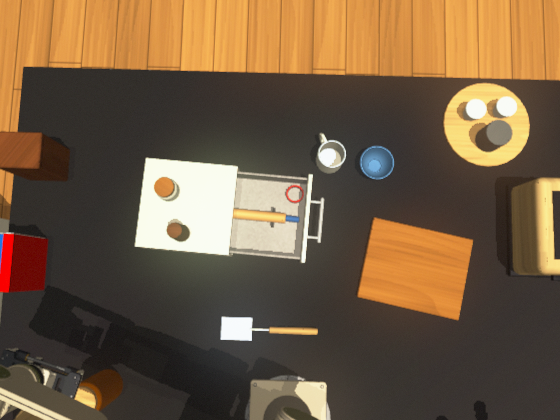

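View pics/side0.png

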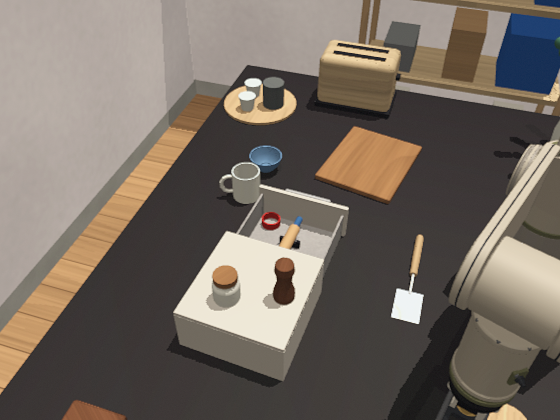

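The top view shows the unit's panel left of the drawer, with its front edge near column 235. The pin lies from about (233,213) to (298,219), the cutter is at (295,193), and the board is at (415,267). The side view agrees: the pin, cutter and cradle are all in the open drawer.

```bash
cat > m.py <<'E'
from h import *
def cloud(cam,reg,d,T=None):
    v,u=np.nonzero(reg&(d>0)); 
    return np.array([world(cam,(a,b),d[b,a],T) for a,b in zip(u,v)])
E
python3 - <<'E'
from m import *
p,d=arm.camera("top")
for t in("pin","unit","board"):
    r=arm.regions_of("top",t)[0]; P=cloud("top",r["region"],d)
    if t=="unit": P=P[(P[:,2]>.105)&(P[:,2]<.135)]; print("panel")
    if t=="pin": P=P[P[:,2]>.035]
    c,wh,a=cv2.minAreaRect(P[:,:2].astype(np.float32))
    b=cv2.boxPoints((c,wh,a))
    print(t,r["score"],len(P),"z",np.percentile(P[:,2],[5,50,95]).round(3),"c",np.round(c,4),"wh",np.round(wh,3),a); print(b.round(3))
    m=P[:,:2].mean(0); w=np.linalg.svd(P[:,:2]-m)[2][0] if len(P)<3000 else 0
    print(" mean",m.round(4),"dir",w)
E
```

```text
pin 0.74 576 z [0.042 0.051 0.058] c [0.5758 0.0745] wh [0.187 0.03 ] 87.49232482910156
[[ 0.557 -0.018]
 [ 0.587 -0.019]
 [ 0.595  0.167]
 [ 0.565  0.168]]
 mean [0.5752 0.0789] dir [-0.05175204 -0.99865997]Traceback (most recent call last):
  File "<stdin>", line 4, in <module>
  File "m.py", line 4, in cloud
    return np.array([world(cam,(a,b),d[b,a],T) for a,b in zip(u,v)])
                     ~~~~~^^^^^^^^^^^^^^^^^^^^
  File "h.py", line 5, in world
    c=arm.calibration(cam); K=np.array(c["camera_matrix"]);
ValueError: time passes only in moves, steps and waits
```

```bash
sed -i 's/^def world/from functools import lru_cache\ncal=lru_cache(None)(arm.calibration)\ndef world/; s/c=arm.calibration(cam)/c=cal(cam)/' h.py
python3 - <<'E'
from m import *
p,d=arm.camera("top")
for t in("unit","board"):
    r=arm.regions_of("top",t)[0]; P=cloud("top",r["region"],d)
    if t=="unit": P=P[(P[:,2]>.105)&(P[:,2]<.135)]
    c,wh,a=cv2.minAreaRect(P[:,:2].astype(np.float32))
    print(t,r["score"],len(P),"z",np.percentile(P[:,2],[5,50,95]).round(3),"c",np.round(c,4),"wh",np.round(wh,3),a); print(cv2.boxPoints((c,wh,a)).round(3))
T=tool(); print(T.round(3))
E
```

```text
unit 0.79 7604 z [0.114 0.12  0.125] c [0.5849 0.1898] wh [0.472 0.252] 86.26885986328125
[[ 0.444 -0.038]
 [ 0.695 -0.054]
 [ 0.726  0.417]
 [ 0.475  0.434]]
board 0.97 8378 z [0.012 0.018 0.024] c [ 0.4394 -0.3679] wh [0.308 0.24 ] 78.57909393310547
[[ 0.291 -0.495]
 [ 0.527 -0.543]
 [ 0.588 -0.241]
 [ 0.352 -0.193]]
[[-0.962  0.273  0.     0.164]
 [ 0.273  0.962 -0.     0.577]
 [-0.    -0.    -1.     0.219]
 [ 0.     0.     0.     1.   ]]
```

```bash
cat >> h.py <<'E'
PSI=86.8; E=np.array([np.cos(np.radians(PSI)),np.sin(np.radians(PSI)),0]); O=np.array([.5755,.0663,0])
def pose(ux,uz,lean,dx=0):  # grasp point at unit x,z with tool lean -> tool T
    Rm=R.from_euler('z',PSI,degrees=True)*R.from_euler('x',180,degrees=True)*R.from_euler('y',lean,degrees=True)
    T=np.eye(4); T[:3,:3]=Rm.as_matrix(); T[:3,3]=O+E*ux+[dx,0,uz]+T[:3,2]*.019; return T
def row(T,T0):
    D=np.linalg.inv(T0)@T; return np.r_[D[:3,3].round(4),R.from_matrix(D[:3,:3]).as_rotvec(degrees=True).round(2)].tolist()
E
python3 - <<'E'
from h import *
T=tool(); A=pose(.03,.34,0); print(row(A,T)); print(A.round(3))
B=pose(.03,.30,25); print(row(B,T))
E
```

```text
[-0.5289, -0.3497, -0.1024, -0.0, 0.0, 77.34]
[[ 0.056  0.998  0.     0.577]
 [ 0.998 -0.056 -0.     0.096]
 [ 0.     0.    -1.     0.321]
 [ 0.     0.     0.     1.   ]]
[-0.5272, -0.3418, -0.0641, -16.86, 21.06, 76.03]
```

```bash
python3 -m jog '[[0,0,-0.06,0,0,0],[0,0,-0.12,0,0,0]]' 1
```

```text
time_s: 1.95
position: [0.1637, 0.5765, 0.3391]
ee_rot: [-179.9, -0.0, 164.1]
wrist_force: [0.2, 0.2, 0.9]
finger_gap: 0.0929
gripper_force: 0.0
```

```bash
python3 -m jog '[[-0.53,-0.345,0.04,-16.9,21,76],[-0.53,-0.345,0.04,-16.9,21,76],[-0.53,-0.345,0.04,-16.9,21,76],[-0.53,-0.345,0.04,-16.9,21,76],[-0.53,-0.345,0.04,-16.9,21,76],[-0.53,-0.345,0.04,-16.9,21,76],[-0.53,-0.345,0.04,-16.9,21,76],[-0.53,-0.345,0.04,-16.9,21,76],[-0.53,-0.345,0.04,-16.9,21,76],[-0.53,-0.345,0.04,-16.9,21,76],[-0.53,-0.345,0.04,-16.9,21,76],[-0.53,-0.345,0.04,-16.9,21,76]]'
python3 - <<'E'
from m import *
s=arm.sense(); T=tool(); p,d=arm.camera("wrist"); save("w1.png",p)
print(s["q"].round(1), s["position"].round(4),s["ee_rot"].round(1))
r=arm.regions_of("wrist","pin")[0]; P=cloud("wrist",r["region"],d,T); print(r["score"],r["rect"])
P=P[P[:,2]>.03]; c,wh,a=cv2.minAreaRect(P[:,:2].astype(np.float32)); print(np.round(c,4),np.round(wh,4),a,np.percentile(P[:,2],[5,50,90,98]).round(4)); print(cv2.boxPoints((c,wh,a)).round(4))
for y in np.arange(-.02,.2,.02):
    Q=P[abs(P[:,1]-y)<.004]
    if len(Q)>10: print(y.round(2),"x",np.percentile(Q[:,0],[2,50,98]).round(4),"top",np.percentile(Q[:,2],95).round(4))
for t in("top_edge","pin_front","cradle"):
    o=arm.spot_point("wrist",t)
    if o: u=o[0]["pixel"]; dd=d[int(u[1]),int(u[0])]; print(t,o[0]["score"],np.round(u),world("wrist",u,dd,T).round(4))
E
```

```text
time_s: 3.45
position: [0.5796, 0.1002, 0.2983]
ee_rot: [180.0, -25.0, 86.8]
wrist_force: [0.2, -0.2, 0.1]
finger_gap: 0.093
gripper_force: 0.0
[-11.    2.5  85.9  24.8  94.7  -6.4] [0.5796 0.1002 0.2983] [180.  -25.   86.8]
0.61 [281.0, 262.2, 28.0, 123.0]
[0.5777 0.0975] [0.1618 0.0292] 86.43643188476562 [0.0452 0.0532 0.0555 0.0564]
[[0.5581 0.0176]
 [0.5872 0.0158]
 [0.5972 0.1773]
 [0.5682 0.1791]]
0.02 x [0.562  0.5732 0.5855] top 0.0548
0.04 x [0.5609 0.5753 0.5887] top 0.0563
0.06 x [0.5619 0.5754 0.5898] top 0.0559
0.08 x [0.5629 0.5775 0.5911] top 0.0559
0.1 x [0.564  0.5777 0.5924] top 0.0562
0.12 x [0.565  0.5798 0.5936] top 0.0561
0.14 x [0.5675 0.5811 0.5948] top 0.0559
0.16 x [0.5686 0.5823 0.596 ] top 0.0559
0.18 x [0.5695 0.5799 0.5963] top 0.0551
top_edge 0.81 [283. 203.] [0.5839 0.1667 0.1162]
cradle 0.62 [278. 289.] [0.5718 0.0636 0.0541]
```

View pics/w1.png

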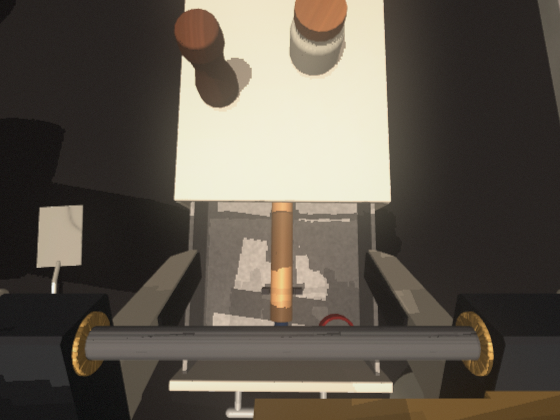

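```bash
sed -i 's/^PSI=86.8/PSI=86.3/; s/O=np.array(\[.5755,.0663,0\])/O=np.array([.5758,.0664,0])/' h.py
python3 - <<'E'
from h import *
T=tool()
for ux,uz in((.06,.14),(.06,.0405)): print(row(pose(ux,uz,25),T))
E
```

```text
[-0.0451, -0.0009, 0.1739, -0.13, 0.02, 0.62]
[-0.0871, -0.0012, 0.2641, -0.13, 0.02, 0.62]
```

The wrist view shows the pin at columns 272–293 running under the panel edge (row 200). The cradle is at row 290 and the cutter at (337,322). The fingers straddle the pin cleanly.

```bash
python3 -m jog '[[-0.015,0,0.058,0,0,0.3],[-0.03,-0.001,0.116,0,0,0.6],[-0.045,-0.001,0.174,0,0,0.6],[-0.06,-0.001,0.205,0,0,0.6],[-0.074,-0.001,0.235,0,0,0.6],[-0.087,-0.001,0.264,0,0,0.6],[-0.087,-0.001,0.264,0,0,0.6],[-0.087,-0.001,0.264,0,0,0.6]]' 1
python3 -m jog '[[0,0,0,0,0,0],[0,0,0,0,0,0],[0,0,0,0,0,0],[0,0,0,0,0,0],[0,0,0,0,0,0],[0,0,0,0,0,0]]' 0 45
```

```text
time_s: 4.7
position: [0.5814, 0.1335, 0.0243]
ee_rot: [-179.9, -25.0, 86.3]
wrist_force: [0.6, -0.1, 0.3]
finger_gap: 0.0934
gripper_force: 0.0
time_s: 5.45
position: [0.5806, 0.1331, 0.0225]
ee_rot: [-179.8, -25.0, 86.2]
wrist_force: [-0.9, 0.2, -0.4]
finger_gap: 0.0378
gripper_force: 0.0
```

```bash
python3 -m jog '[[0,0,0,0,0,0],[0,0,0,0,0,0],[0,0,0,0,0,0],[0,0,0,0,0,0]]'
python3 - <<'E'
from h import *
T=pose(.06,.0405,25); print(tool()[:3,3]-T[:3,3], arm.sense()["gripper_force"])
for t in (0,6,12,18,24,30):
    zb=.0405+.058*t/30
    print(t,row(pose(.06-.005*t/30,zb,25-t),T))
E
```

```text
time_s: 5.95
position: [0.5806, 0.1331, 0.0225]
ee_rot: [-179.8, -25.0, 86.2]
wrist_force: [0.0, 0.7, -0.7]
finger_gap: 0.0292
gripper_force: 45.0
[ 0.00040342 -0.00120221 -0.0007582 ] 45.00000178813934
0 [0.0, 0.0, 0.0, -0.0, -0.0, 0.0]
6 [0.002, -0.0, -0.011, 0.0, -6.0, -0.0]
12 [0.004, -0.0, -0.0223, 0.0, -12.0, -0.0]
18 [0.0061, -0.0, -0.0337, 0.0, -18.0, -0.0]
24 [0.0083, 0.0, -0.0454, 0.0, -24.0, -0.0]
30 [0.0105, -0.0, -0.0572, -0.0, -30.0, 0.0]
```

```bash
python3 -m jog '[[0.001,0,-0.004,0,0,0],[0.001,0,-0.008,0,-3,0],[0.002,0,-0.013,0,-6,0],[0.003,0,-0.019,0,-9,0],[0.004,0,-0.024,0,-12,0],[0.005,0,-0.029,0,-15,0],[0.006,0,-0.035,0,-18,0],[0.007,0,-0.041,0,-21,0],[0.008,0,-0.046,0,-24,0],[0.009,0,-0.051,0,-27,0],[0.0105,0,-0.057,0,-30,0],[0.0105,0,-0.057,0,-30,0]]'
python3 - <<'E'
from m import *
s=arm.sense(); print(s["gripper_force"],s["q"].round(0)); p,d=arm.camera("side"); save("s2.png",p[150:350,150:400].repeat(2,0).repeat(2,1))
T=tool(); p,d=arm.camera("top"); r=arm.regions_of("top","pin")[0]; P=cloud("top",r["region"],d); print(len(P),r["rect"])
P=P[P[:,2]<.2]; o=P[np.argsort(P[:,1])]; print(o[::max(1,len(o)//15)].round(3))
T0=pose(.06,.0405,25); G=pose(.055,.0985,-5); print((T-G)[:3,3])
for k in (.05,.1,.16): print(row(pose(.055-k*np.cos(np.pi/6),.0985+k*.5,-5),T))
E
```

```text
time_s: 7.45
position: [0.5801, 0.1195, 0.0791]
ee_rot: [-179.9, 5.0, 86.4]
wrist_force: [-0.5, 0.8, -1.1]
finger_gap: 0.0288
gripper_force: 45.0
44.999563694000244 [10. 14. 93. -5. 74. 15.]
284 [280.5, 213.4, 33.7, 9.6]
[[ 0.572 -0.008  0.164]
 [ 0.564  0.002  0.163]
 [ 0.579  0.008  0.17 ]
 [ 0.579  0.016  0.165]
 [ 0.577  0.024  0.16 ]
 [ 0.577  0.03   0.156]
 [ 0.568  0.035  0.162]
 [ 0.589  0.038  0.146]
 [ 0.576  0.043  0.16 ]
 [ 0.566  0.048  0.155]
 [ 0.586  0.051  0.148]
 [ 0.574  0.057  0.153]
 [ 0.572  0.062  0.145]
 [ 0.57   0.067  0.142]
 [ 0.562  0.073  0.135]
 [ 0.586  0.076  0.138]]
[ 0.0006057  -0.00048083 -0.00090653]
[-0.0449, -0.0007, -0.0221, -0.18, -0.04, 0.04]
[-0.0902, -0.0008, -0.0433, -0.18, -0.04, 0.04]
[-0.1446, -0.001, -0.0687, -0.18, -0.04, 0.04]
```

View pics/s2.png

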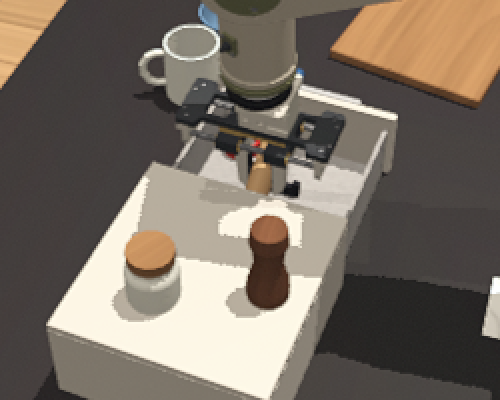

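The side crop shows the pin gripped and rising, with its back still under the panel edge and no bystander disturbed. Depth gives a tilt of about 30° with the front above 0.16 m. Next I pull it out along its axis and then up.

```bash
python3 -m jog '[[-0.015,0,-0.007,0,0,0],[-0.03,0,-0.0145,0,0,0],[-0.045,0,-0.022,0,0,0],[-0.06,0,-0.029,0,0,0],[-0.075,0,-0.036,0,0,0],[-0.09,0,-0.043,0,0,0],[-0.108,0,-0.052,0,0,0],[-0.126,0,-0.06,0,0,0],[-0.145,0,-0.069,0,0,0],[-0.16,0,-0.09,0,0,0],[-0.165,0,-0.12,0,0,0],[-0.17,0,-0.16,0,0,0]]'
python3 - <<'E'
from h import *
T=tool(); s=arm.sense(); print(s["gripper_force"],s["finger_gap"])
c=np.array([.4394,-.3679,0])
# level pin: lean -5-30 -> +25 ; keep yaw
A=pose(0,0,25)
A[:3,3]=c+[0,0,.168]+A[:3,2]*.019; print(row(A,T)); print(A.round(3))
B=A.copy(); B[2,3]=.3; print(row(B,T))
E
```

```text
time_s: 9.1
position: [0.5695, -0.0375, 0.2533]
ee_rot: [-179.7, 5.0, 86.3]
wrist_force: [-0.2, 0.2, -2.7]
finger_gap: 0.0289
gripper_force: 45.0
44.99947428703308 0.02888147908372504
[-0.3199, -0.1076, 0.1315, -0.29, 30.01, -0.12]
[[ 0.058  0.998  0.027  0.44 ]
 [ 0.904 -0.065  0.422 -0.36 ]
 [ 0.423  0.    -0.906  0.151]
 [ 0.     0.     0.     1.   ]]
[-0.333, -0.1084, -0.0171, -0.29, 30.01, -0.12]
```

```bash
python3 -m jog '[[-0.04,-0.012,-0.002,0,4,0],[-0.08,-0.025,-0.004,0,8,0],[-0.12,-0.038,-0.006,0,12,0],[-0.16,-0.05,-0.008,0,16,0],[-0.2,-0.064,-0.01,0,20,0],[-0.24,-0.077,-0.012,0,24,0],[-0.28,-0.09,-0.014,0,27,0],[-0.31,-0.1,-0.016,0,29,0],[-0.333,-0.108,-0.017,0,30,0],[-0.329,-0.108,0.03,0,30,0],[-0.324,-0.108,0.08,0,30,0],[-0.32,-0.108,0.128,0,30,0]]'
python3 -m jog '[[0,0,0,0,0,0],[0,0,0,0,0,0],[0,0,0,0,0,0],[0,0,0,0,0,0]]'
python3 - <<'E'
from m import *
s=arm.sense(); print(s["position"],s["ee_rot"],s["gripper_force"]); 
p,d=arm.camera("top"); save("t3.png",p); r=arm.regions_of("top","pin")
p2,_=arm.camera("side"); save("s3.png",p2)
P=cloud("top",r[0]["region"],d); P=P[(P[:,2]>.1)&(P[:,2]<.2)]; o=P[np.argsort(P[:,1])]; print(o[::max(1,len(o)//12)].round(3))
E
```

```text
time_s: 10.6
position: [0.4402, -0.3596, 0.1526]
ee_rot: [-179.8, -24.9, 86.2]
wrist_force: [0.5, -1.1, -1.7]
finger_gap: 0.029
gripper_force: 45.0
time_s: 11.1
position: [0.4415, -0.3597, 0.1559]
ee_rot: [-179.9, -24.8, 86.3]
wrist_force: [-0.1, 0.9, -2.5]
finger_gap: 0.0288
gripper_force: 45.0
[ 0.44151812 -0.35971783  0.1558714 ] [-179.94597784  -24.82474192   86.2599648 ] 44.99945282936096
[[ 0.443 -0.412  0.184]
 [ 0.431 -0.385  0.189]
 [ 0.436 -0.37   0.187]
 [ 0.451 -0.357  0.187]
 [ 0.448 -0.345  0.184]
 [ 0.438 -0.331  0.188]
 [ 0.44  -0.315  0.187]
 [ 0.439 -0.301  0.182]
 [ 0.452 -0.288  0.182]
 [ 0.433 -0.273  0.177]
 [ 0.456 -0.258  0.187]
 [ 0.453 -0.239  0.178]
 [ 0.45  -0.218  0.179]]
```

View pics/s3.png

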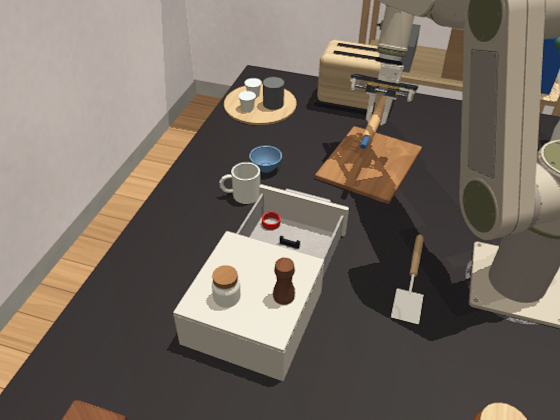

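View pics/t3.png

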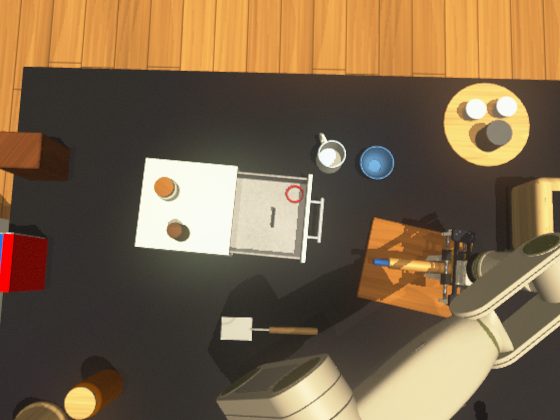

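The pin is held level over the board, with its middle about 15 cm above it and its back end at (380,262) in the top view. The bystanders haven't moved. I'm handing the job in.

```bash
python3 -c "
from cell import arm
print(abs(arm.sense()['qvel']).max()); print(arm.close_job())"
```

```text
0.4359159635110874
the job is handed in; nothing more can be done
None
```

The rolling pin came out tilted through the opening, and I handed the job in at about 11 s with the pin held level and still, roughly 15 cm above the centre of the pastry board; no bystander visibly moved, and the judge's verdict was not shown.

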